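# Push a used syringe under the sprung flap of the sharps box

## Task

Throw away the used syringe that lies in the loading chute on top of the sharps box, without picking it up: with one fingertip press the bar beside the chute down so that the sprung flap stands well open, and while you hold it there, push the syringe forward along the chute with the other fingertip until it drops through into the box. Then let the flap close over it and move clear, leaving everything else standing where it is.

Things in the scene. Friction and masses are not known exactly. Their poses are not given: they have to be found in the camera images.
- sharps_box: fixed sharps box, white bin with grey lid, 220 x 126 mm, about 130 mm high. Origin: centre of its underside, on the bench; x = the way the syringe is pushed, y left, z up. Along the middle of the lid (y = 0) runs a raised chute with a flat floor 115 mm above the bench. To the left and right of it the lid is lower (top at z = 90 mm).
- chute_front (a point): middle of the chute floor's near, open end (box frame x = -110, y = 0, z = 115 mm). The chute runs along box x, 40 mm wide between two cheeks 2.5 mm thick whose tops are 12 mm above the floor; over the last 40 mm before the flap it narrows to 32 mm.
- chute_edge (a point): middle of the chute floor's far edge (box frame x = +5, y = 0, z = 115 mm), where the drop opening begins: 88 mm long along x, 46 mm wide, about 110 mm down to the bottom of the box. The steel flap lies over it.
- flap_lip (a point): middle of the flap's front edge, on the flap (moves with it; when shut at box x = +2, y = 0, z = 120 mm). The flap is a steel plate 90 mm long (x) and 46 mm wide (y) with an upright lip along this front edge, top 14 mm above the chute floor, which stops the syringe while the flap is shut. Its left edge is at the shaft; the right-hand edge swings up.
- shaft (a point): point on the axis of the flap's hinge shaft (diameter 6 mm, parallel to box x), box frame x = -71, y = +30, z = 122 mm. Flap (right of it) and press bar (left of it) turn as one about it, like a rocker.
- flap (a joint): flap angle, rad: 0 = shut, grows as it swings up, stop at 1.55. Spring and weight always shut it (about 0.035 N m at 0, 0.06 N m at 1.1 rad: some 1 N on the bar at first, about 4 N held open near the shaft). From about 0.7 rad the syringe passes under it freely.
- press_bar (a point): middle of the press bar's outer edge; moves with the flap. The bar is a 4 mm steel plate, outer edge beaded 6 mm, box x from -128 to -14 mm, reaching from 7 to 42 mm left of the shaft. Flap shut: it slopes up to the left at 0.95 rad (edge at box y = 54, z = 156 mm). A fingertip 12 to 30 mm left of the shaft that presses it to chute-floor height + 5 mm holds the flap at 1.1 to 1.3; at + 10 mm, 0.9.
- used_syringe: used syringe without needle, 92 mm long, barrel 16 mm, flange 28 mm wide, 19 mm high, 14 g, lying along the chute within a few degrees. Origin: middle of its length, underside. Own -y points to the nozzle, which faces the flap; the plunger end to push on (8 mm wide, 5 to 14 mm above the floor) is 45 mm along own +y. It tips in once its middle is some 5 to 15 mm past the chute's far edge.
- vial_near: bystander: capped glass vial, 27 mm diameter, 62 mm tall, standing on the bench right of the box near its front; origin at its underside
- vial_far: bystander: capped glass vial, 27 mm diameter, 62 mm tall, standing on the bench right of the box; origin at its underside
- small_beaker: bystander: 50 ml beaker, 56 x 62 x 62 mm, standing on the bench left of the box; origin at its underside
- spare_syringe: bystander: clean syringe, 100 mm long, lying on the bench left of the box; not the one to throw away
- loose_cap: bystander: screw cap, 34 mm diameter, 14 mm high, lying on the lower right part of the box lid, right of the chute (top of lid there at box z = 90 mm)
Things that resemble listed ones, but are neither listed nor needed, are in the scene too. What is shaped like the used_syringe but brown or turquoise is not meant.

How it is judged:
On the way, in this order (a step that is already met when the one before it is completed fails the run):
1. a finger holds the bar down and the flap well open, the syringe still lying in the chute in front of it (value of joint flap above 0.6 rad and contact force between the fingers and flap above 0.3 N and x of used_syringe in the frame of sharps_box below -0.035 m), for 0.2 s.
2. with the flap held open by a finger, the other one pushes the syringe under it (value of joint flap above 0.5 rad and contact force between the fingers and flap above 0.3 N and contact force between the fingers and used_syringe above 0.01 N and x of used_syringe in the frame of sharps_box above -0.025 m), for 0.05 s.
At the end, for the whole second after the job is handed in: the used syringe lies at rest inside the sharps box (its middle below z = 85 mm in the box frame and within the box's walls), and the flap is shut again (under 0.06 rad) (z of used_syringe in the frame of sharps_box below 0.085 m and x of used_syringe in the frame of sharps_box between -0.11 and 0.11 m and y of used_syringe in the frame of sharps_box between -0.063 and 0.063 m and value of joint flap below 0.06 rad and linear speed of used_syringe below 0.03 m/s); the robot touches nothing.
It fails at once if the used syringe is lifted off the chute (its middle more than 18 mm above the chute floor) (z of used_syringe in the frame of sharps_box above 0.133 m).
It fails at once if the used syringe is squeezed or rammed (over 15 N by the fingers) (contact force between the fingers and used_syringe above 15 N).
It fails at once if a bystander is moved by more than 20 mm (distance of any of vial_near, vial_far, small_beaker, spare_syringe, loose_cap from where it was at the start of the episode above 0.02 m).
It also fails if it takes over 35 s, if anything falls off the work surface, if the arm or the gripper's body presses on something with over 40 N, if the wrist force passes 120 N, or if a joint passes its speed limit or range.

## Robot

A 7-joint arm with a two-finger parallel gripper is mounted at the origin on a cart in front of the work surface, level with it; the furniture and walls round the work are solid. World frame = base frame: x ahead of the robot, y to its left, z up, the work surface at z = 0. Lengths are in m, angles in rad, forces in N, time in s.
With the tool pointing down it reaches from about 0.35 to 0.9 m from the base axis. Payload 19.9 kg.
Tool frame: the origin (TCP) lies midway between the tips of the shut fingers; the grasp point (between the pads) lies env.grasp_offset behind it (env.grasp_offset is the distance from the TCP to the grasp point, in m); z points along the fingers, y is the direction in which the jaws open and shut (so a half turn about z gives the same grasp; the last joint's range is limited). The gripper opens to 94 mm and grips with 3 to 60 N. Pads are 16 mm wide; open, the fingers measure 119 mm over their backs; the gripper's body (75 mm by 177 mm) begins 78 mm behind the grasp point.
Start: joints at [-1.256, 0.417, -0.01, 1.614, 0.005, 1.111, -0.053], TCP at [0.218, 0.586, 0.205] pointing down, gripper open.
Joint ranges: [-2.81, 2.81], [-0.39, 2.02], [-1.27, 1.25], [0.06, 2.57], [-1.19, 4.33], [0.19, 2], [-2.82, 2.82]. Speed limits (rad/s): [1.89, 1.89, 2.39, 2.39, 3.01, 3.01, 3.01].

## Interface

Orientations are given as a unit quaternion [w, x, y, z].
In Python, from bench import sensors, eyes, env gives the robot as it stands.
- The arm moves only by the tool step_arm, never from a script. Its argument "targets" is a list of rows, each an object of numbers: "x", "y", "z": the shift along the world's x, y, z in cm; "ax", "ay", "az": the turn, a rotation vector about the world's x, y, z in degrees. A call has 1 to 5 rows; each row is the pose to reach, as a shift and turn from the pose commanded when the call began; what a row does not reach only later rows make up. A row lasts 1/8 s, in which the tool goes at most 62.5 mm and 10.7 degrees, less where a joint would pass 70% of its speed; a pose out of reach is approached as far as the arm can. A call with a gripper value outside its range is refused whole. "hand" is the closure, from -1 (fully open) to 1 (shut), set as the call begins (left out, the last holds). The fingers move at their own pace and stop on an object; "force" is the grip in N (left out, the last holds). Time passes only in rows, so rows that repeat a pose let the fingers close. It gives the time, the measured TCP pose, the force and the opening at its end, in the units of the state.
- sensors.get_state(): the state, without advancing time (a new reading comes with each control period).
- eyes.read_camera(name): name is "scene" or "side" or "wrist"; returns (picture, depth): 384x512x3 uint8, red, green, blue; 384x512 float32, m along the optical axis (not along the pixel's ray), 0 where there is no reading.
- eyes.get_calibration(name): a dict with "fov_y" (degrees; the focal length in pixels is half the picture's height over the tangent of half this angle, whatever the lens; pixels are square), "cx", "cy" (the principal point, pixels), "cam_to_world" (4x4, takes a point from camera to world coordinates). Camera axes: x right, y down, z forward; pixel columns grow to the right and rows downward; lengths in m; the calibration is good to about 2 mm. A picture is of the moment at which its call begins: read the wrist's pose just before it. get_calibration takes no time and is no camera call; for the wrist camera it gives the pose at the moment of the call.
- env.sign_off(): hands the job in, once; it reports no verdict.
The state is a dict: "time": time; "q": joint angles; "qd": joint speeds; "joint_torque": joint torques, N m; "eef_pos": TCP position; "orientation": TCP orientation; "ft_force": force on the tool from outside, world axes, zero at the start; "wrist_torque": the same for the moment, N m; "opening": finger opening in m.
Only numpy, scipy, OpenCV 4.12 (cv2) and the standard library are available. Lean on these libraries where they do the work, as an engineer would, in place of code of your own. Each camera call takes 0.05 s, during which the arm holds its last target.

## Working session

There is one attempt and no reset: what is moved stays moved. The work goes in short steps, Python scripts to look and compute and a tool call to move; the robot and the scene stay as the last step left them, time stands still between calls to the robot, and variables do not carry over. Pictures are saved under pics/ and viewed, and the job is handed in when it is done.

Besides the shell and the picture viewer there is one more tool, called after "Call:" in YAML: its name, and indented under it one key for each argument. step_arm: Moves the arm, as the interface text tells. Its arguments: {"type":"object","properties":{"targets":{"type":"array","items":{"type":"object","properties":{"x":{"type":"number"},"y":{"type":"number"},"z":{"type":"number"},"ax":{"type":"number"},"ay":{"type":"number"},"az":{"type":"number"}}}},"hand":{"type":"number"},"force":{"type":"number"}},"required":["targets"]}

```bash
ls; mkdir -p pics; python3 - <<'E'
from bench import sensors, eyes, env
import cv2,numpy as np
print(sensors.get_state(), env.grasp_offset)
for n in ("scene","side","wrist"):
    p,d=eyes.read_camera(n); c=eyes.get_calibration(n); print(n,c)
    cv2.imwrite(f"pics/{n}0.png",p[:,:,::-1]); np.savez(f"{n}0.npz",p=p,d=d,T=c["cam_to_world"],f=192/np.tan(np.radians(c["fov_y"]/2)),cx=c["cx"],cy=c["cy"])
E
```

```text
pics
{'time': 0.0, 'q': array([-1.25650384,  0.41793502, -0.01030126,  1.61414798,  0.0046817 ,
        1.11069117, -0.05297167]), 'qd': array([ 0.00125213, -0.00033547, -0.00190039, -0.00061759, -0.00010587,
        0.00063813,  0.00051685]), 'joint_torque': array([ 2.87084031e-04, -8.51273847e+01,  6.39007073e-01, -4.25985074e+01,
       -4.88671940e-02,  1.87672087e-02,  1.67721719e-04]), 'eef_pos': array([0.21759009, 0.5855163 , 0.20486061]), 'orientation': array([-6.64172843e-05,  1.76946226e-01,  9.84220350e-01, -5.74952055e-04]), 'ft_force': array([ 0.1233139 , -0.25631973,  0.45224527]), 'wrist_torque': array([ 0.04194184, -0.03080779,  0.05803142]), 'opening': 0.09392855295358017} 0.0188
scene {'fov_y': 53.21269686011583, 'cx': 264.1754183439057, 'cy': 192.09193731583932, 'cam_to_world': array([[ 0.661441  , -0.57138145,  0.48581791,  0.16881257],
       [-0.74990491, -0.51401538,  0.41645027, -0.19186283],
       [ 0.01176592, -0.63977452, -0.76847259,  0.77854728],
       [ 0.        ,  0.        ,  0.        ,  1.        ]])}
side {'fov_y': 48.87933237811269, 'cx': 254.76630302993473, 'cy': 201.8132099339322, 'cam_to_world': array([[-0.9349056 , -0.23096756,  0.26945408,  0.36949614],
       [-0.35476015,  0.58716225, -0.72758899,  0.78414941],
       [ 0.00983619, -0.77581859, -0.63087936,  0.64500392],
       [ 0.        ,  0.        ,  0.        ,  1.        ]])}
wrist {'fov_y': 61.81407703644997, 'cx': 254.17958542373148, 'cy': 190.4100267629861, 'cam_to_world': array([[ 0.347638  ,  0.90012056,  0.26254674,  0.14170626],
       [ 0.93762804, -0.33336725, -0.09858978,  0.61400304],
       [-0.00121821,  0.28044474, -0.9598694 ,  0.38384404],
       [ 0.        ,  0.        ,  0.        ,  1.        ]])}
```

View pics/scene0.png

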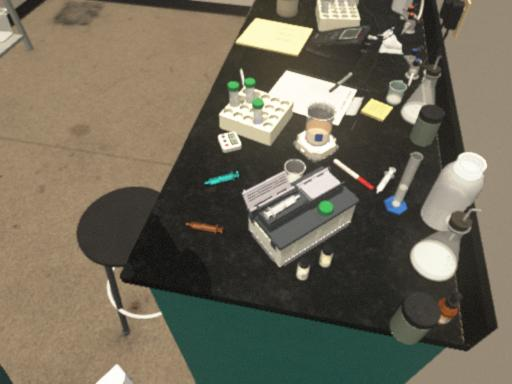

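View pics/side0.png

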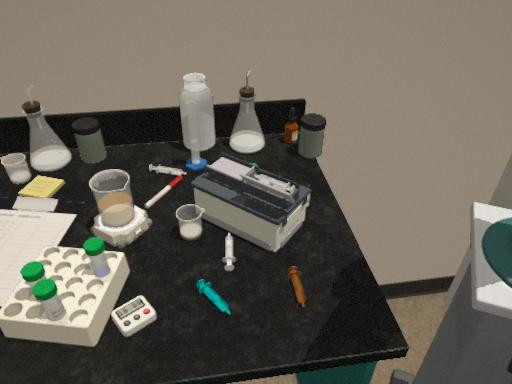

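View pics/wrist0.png

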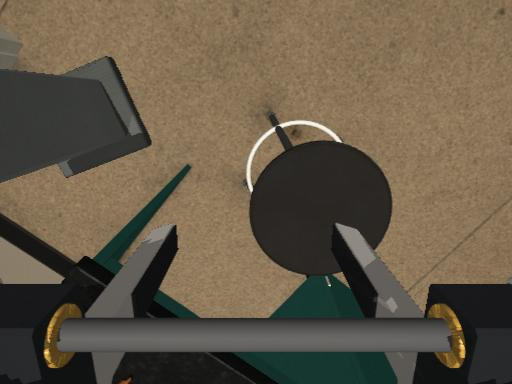

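The scene view shows the box at about (300,212). Syringe-like things in it:
- turquoise at (222,179): decoy
- brown at (205,228): decoy
- white at (387,178): lying on the bench on the far side
- white at side-view (229,250): the spare, left of the box
- white in the chute at scene (282,206) and side (272,183): my choice

I'll check that choice with a close crop.

```bash
cat > h.py <<'E'
import numpy as np,cv2
from bench import sensors, eyes, env
def snap(n,tag):
    c=eyes.get_calibration(n); p,d=eyes.read_camera(n)
    o=dict(p=p,d=d,T=c["cam_to_world"],f=192/np.tan(np.radians(c["fov_y"]/2)),cx=c["cx"],cy=c["cy"])
    np.savez(f"{tag}.npz",**o); return o
def cloud(o):
    v,u=np.mgrid[:384,:512]; d=o["d"]
    P=np.stack([(u-o["cx"])/o["f"]*d,(v-o["cy"])/o["f"]*d,d],-1)
    return P@o["T"][:3,:3].T+o["T"][:3,3]
def proj(o,P):
    P=np.atleast_2d(P); q=(P-o["T"][:3,3])@o["T"][:3,:3]
    return np.c_[q[:,0]/q[:,2]*o["f"]+o["cx"],q[:,1]/q[:,2]*o["f"]+o["cy"]]
def crop(o,u0,v0,u1,v1,k,fn):
    cv2.imwrite(fn,cv2.resize(o["p"][v0:v1,u0:u1,::-1],None,fx=k,fy=k,interpolation=cv2.INTER_CUBIC))
E
python3 - <<'E'
from h import *
a=np.load("scene0.npz"); b=np.load("side0.npz")
crop(a,230,150,370,270,5,"pics/c1.png"); crop(b,180,140,320,260,5,"pics/c2.png")
for o in(a,b):
    P=cloud(o); 
    for uv in ([(282,206),(330,205),(327,257),(303,270)] if o is a else [(272,183),(229,250),(260,220),(190,230)]):
        print(uv,P[uv[1],uv[0]].round(4))
E
```

```text
(282, 206) [0.5756 0.1059 0.1295]
(330, 205) [0.6666 0.0401 0.1024]
(327, 257) [ 0.5853 -0.019   0.0461]
(303, 270) [0.5249 0.0006 0.0469]
(272, 183) [0.5798 0.1155 0.1263]
(229, 250) [0.6313 0.2267 0.0169]
(260, 220) [0.5839 0.173  0.0706]
(190, 230) [0.7259 0.2155 0.0314]
```

View pics/c1.png

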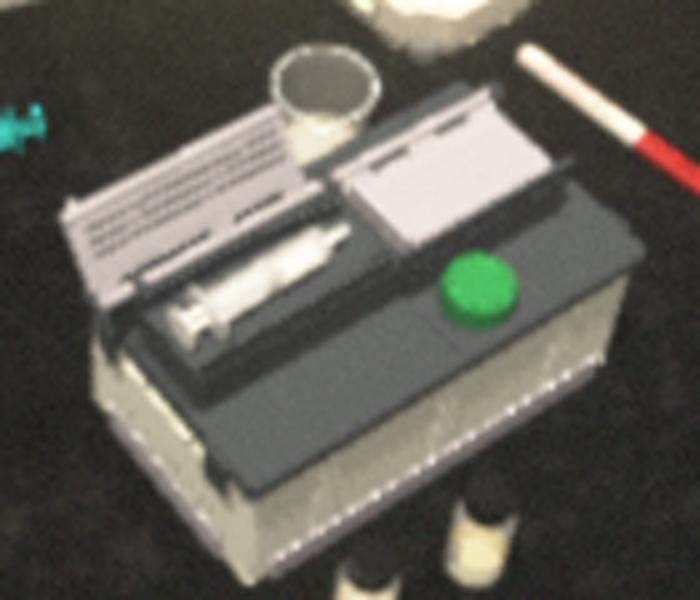

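View pics/c2.png

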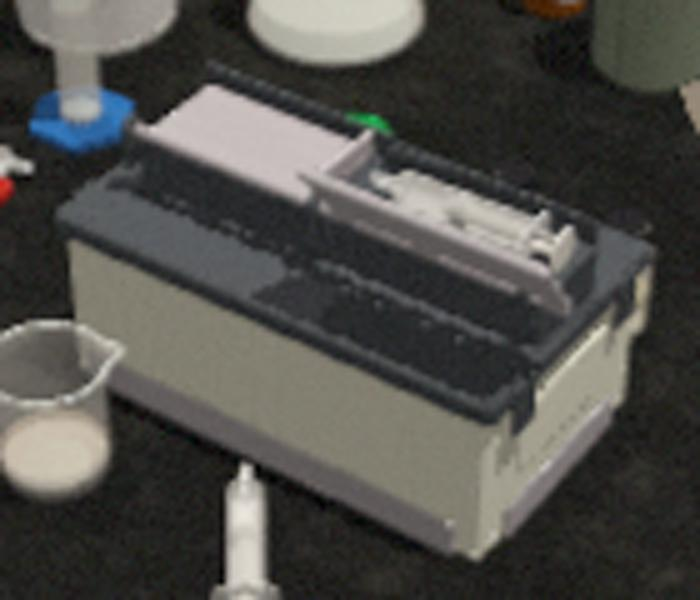

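```bash
cat > box.py <<'E'
from h import *
a=np.load("scene0.npz"); b=np.load("side0.npz")
from scipy import ndimage
Q=[]
for o in(a,b):
    P=cloud(o); d=o["d"]
    gx=np.abs(ndimage.sobel(d,0))+np.abs(ndimage.sobel(d,1))
    m=(P[...,2]>.083)&(P[...,2]<.094)&(P[...,0]>.43)&(P[...,0]<.76)&(P[...,1]>-.05)&(P[...,1]<.24)&(d>0)
    q=P[m]; Q.append(q); 
    print(len(q), cv2.minAreaRect(q[:,:2].astype(np.float32)), q[:,2].mean())
q=np.vstack(Q); (c,s,an)=cv2.minAreaRect(q[:,:2].astype(np.float32)); print(c,s,an)
E
python3 box.py
```

```text
2046 ((0.6392198204994202, 0.09247275441884995), (0.13486261665821075, 0.23485417664051056), 76.95755004882812) 0.0889220333064939
1919 ((0.6378214359283447, 0.09504261612892151), (0.13600943982601166, 0.23423966765403748), 76.64459991455078) 0.08992561557307865
(0.6388634443283081, 0.09401534497737885) (0.1375269889831543, 0.236741840839386) 76.64459991455078
```

```bash
cat > bx.py <<'E'
from h import *
C=np.array([.6385,.0937,0]); yaw=np.radians(-13.2)
R=np.array([[np.cos(yaw),-np.sin(yaw),0],[np.sin(yaw),np.cos(yaw),0],[0,0,1]])
w=lambda p:np.atleast_2d(np.array(p,float))/1000@R.T+C
ib=lambda P:(P-C)@R*1000
E
cat > ov.py <<'E'
from bx import *
L=[[(-110,-22.5,127),(-35,-22.5,127)],[(-110,22.5,127),(-35,22.5,127)],[(-110,-20,115),(-110,20,115)],[(2,-16,129),(2,30,129)],[(2,-16,117),(92,-16,117)],[(92,-16,117),(92,30,117)],[(-128,54,156),(-14,54,156)],[(-14,54,156),(-14,34,128)],[(-110,63,90),(-110,-63,90)],[(-110,-63,90),(110,-63,90)],[(110,-63,90),(110,63,90)],[(110,63,90),(-110,63,90)],[(-110,-63,0),(110,-63,0)],[(-110,63,0),(110,63,0)]]
for n,(u0,v0,u1,v1) in (("scene",(230,150,370,270)),("side",(180,140,320,260))):
    o=dict(np.load(n+"0.npz")); k=5
    im=cv2.resize(o["p"][v0:v1,u0:u1,::-1],None,fx=k,fy=k,interpolation=cv2.INTER_CUBIC)
    for l in L:
        q=(proj(o,w(l))-[u0,v0]+.5)*k
        cv2.line(im,*[tuple(map(int,x)) for x in q],(0,0,255),1)
    cv2.imwrite(f"pics/ov_{n}.png",im)
    P=ib(cloud(o)); 
    m=(P[...,2]>118)&(P[...,2]<140)&(abs(P[...,1])<14)&(P[...,0]>-115)&(P[...,0]<-5)
    q=P[m]; print(n,m.sum(),q.min(0),q.max(0),q.mean(0)); 
    m=(P[...,2]>112)&(P[...,2]<124)&(P[...,0]>8)&(P[...,0]<85)&(abs(P[...,1])<40);q=P[m]; print("flap",q.min(0),q.max(0),np.median(q,0))
    m=(P[...,2]>147)&(P[...,2]<165)&(abs(P[...,0])<160)&(abs(P[...,1])<80);q=P[m]; print("bar",np.percentile(q,2,axis=0),np.percentile(q,98,axis=0))
E
python3 ov.py
```

```text
scene 278 [-105.94640428  -13.00999425  118.36389801] [-11.27371087  13.64467484 133.71602634] [-65.22469952  -0.96448436 127.48762308]
flap [  8.55526397 -27.46064719 112.13531207] [ 84.93441054  33.23064107 123.98635773] [ 47.59992884   2.13512201 117.99867423]
bar [-125.37161563   45.46408645  147.23836532] [-15.95047529  56.88782974 159.51524302]
side 292 [-106.78156486  -12.36099185  118.10642384] [ -7.96920857  12.97632694 134.56916653] [-66.61464532   5.09367535 127.98499903]
flap [  8.12258432 -26.24205006 112.13759376] [ 84.64958514  34.01725466 123.9846916 ] [4.71630849e+01 9.86076152e-02 1.19257765e+02]
bar [-127.43932874   50.94955581  147.99975933] [-17.10848736  59.43199138 160.96915931]
```

View pics/ov_scene.png

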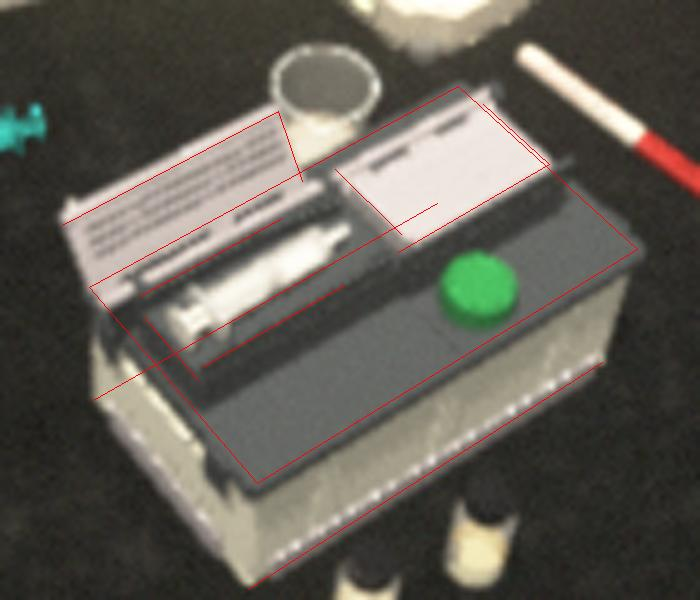

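View pics/ov_side.png

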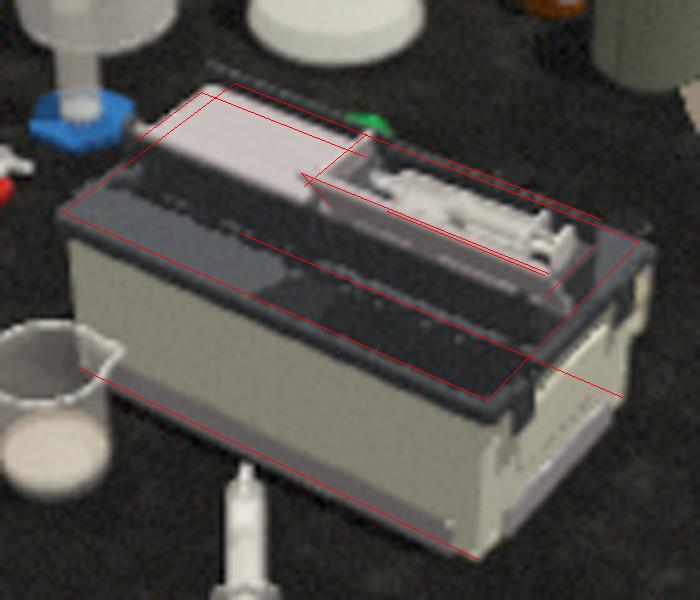

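```bash
python3 - <<'E'
from bx import *
s=sensors.get_state(); print(s['eef_pos'],s['time'])
print((w([-121,26.25,205])-s['eef_pos'])*100, w([-121,26.25,120]))
print("box x dir",R[:,0]*10,"box y",R[:,1])
for n in("scene","side"):
    o=dict(np.load(n+"0.npz"));P=ib(cloud(o))
    for x in range(-110,-5,6):
        m=(P[...,0]>=x)&(P[...,0]<x+6)&(P[...,2]>119)&(P[...,2]<140)&(abs(P[...,1])<13)&(o["p"].mean(-1)>130)
        q=P[m]
        if len(q):print(n,x,len(q),q[:,1].mean().round(1),q[:,1].min().round(1),q[:,1].max().round(1),q[:,2].max().round(1))
E
```

```text
[0.21762111 0.58557632 0.20498936] 0.15
[[ 3.09070053e+01 -4.38689421e+01  1.06365735e-03]] [[0.52669116 0.1468869  0.12      ]]
box x dir [ 9.73578903 -2.2835087   0.        ] box y [0.22835087 0.9735789  0.        ]
scene -110 13 -0.6 -7.8 7.4 132.7
scene -104 13 -0.2 -5.7 8.0 130.3
scene -98 10 -1.5 -8.5 5.5 126.3
scene -92 33 -0.8 -12.9 11.7 132.7
scene -86 17 -1.5 -6.9 6.6 132.5
scene -80 19 -1.9 -6.7 6.6 132.8
scene -74 19 -1.9 -6.7 5.6 132.1
scene -68 18 -0.9 -6.7 7.7 132.3
scene -62 16 -0.7 -6.9 6.6 132.0
scene -56 20 -1.4 -6.4 7.7 132.1
scene -50 17 -0.6 -5.3 8.3 132.1
scene -44 18 -0.4 -6.3 9.0 132.8
scene -38 16 -0.7 -5.7 8.5 132.0
scene -32 16 -0.5 -6.3 7.3 133.7
scene -26 5 2.3 -2.7 4.8 129.0
scene -20 6 1.9 -0.4 3.9 127.3
scene -14 2 3.5 2.6 4.3 123.0
side -110 26 1.4 -9.4 9.8 133.3
side -104 6 2.9 0.5 6.0 128.5
side -98 14 2.6 -6.3 11.3 131.3
side -92 33 2.8 -10.7 13.0 132.6
side -86 19 5.4 -2.3 10.4 132.5
side -80 25 5.8 -5.0 9.7 132.9
side -74 19 6.5 -1.2 10.2 133.5
side -68 20 6.5 -0.6 10.2 134.0
side -62 17 5.9 -4.7 11.3 132.6
side -56 19 6.6 -2.5 10.8 132.1
side -50 20 6.7 -0.5 11.1 134.6
side -44 20 7.1 -1.6 11.7 132.8
side -38 19 6.4 -0.2 10.6 132.9
side -32 13 7.1 -0.7 11.7 133.0
side -26 6 4.7 1.9 6.7 128.4
side -20 5 4.3 1.5 6.6 126.6
side -14 1 2.0 2.0 2.0 125.9
```

Call:
step_arm:
  targets:
    - {"x": 3, "y": -4.4, "z": 0, "az": 1.8}
    - {"x": 6.2, "y": -8.8, "z": 0, "az": 3.6}
    - {"x": 9.3, "y": -13.2, "z": 0, "az": 5.4}
    - {"x": 12.4, "y": -17.6, "z": 0, "az": 7.2}
    - {"x": 15.4, "y": -22, "z": 0.5, "az": 7.2}
  hand: 0.15

```text
validation failed for argument at $.ta...
```

Call:
step_arm:
  targets:
    - {"x": 3.0, "y": -4.4, "z": 0.0, "ax": 0.0, "ay": 0.0, "az": 1.8}
    - {"x": 6.2, "y": -8.8, "z": 0.0, "ax": 0.0, "ay": 0.0, "az": 3.6}
    - {"x": 9.3, "y": -13.2, "z": 0.0, "ax": 0.0, "ay": 0.0, "az": 5.4}
    - {"x": 12.4, "y": -17.6, "z": 0.0, "ax": 0.0, "ay": 0.0, "az": 7.2}
    - {"x": 15.4, "y": -22.0, "z": 0.5, "ax": 0.0, "ay": 0.0, "az": 7.2}
  hand: 0.15

```text
time: 0.78
eef_pos: [0.3724, 0.364, 0.2102]
orientation: [-0.0, 0.115, 0.993, -0.0]
ft_force: [1.2, 0.5, 0.3]
opening: 0.0474
```

Call:
step_arm:
  targets:
    - {"x": 3.5, "y": -4.9, "z": 0.0, "ax": 0.0, "ay": 0.0, "az": 0.0}
    - {"x": 7.0, "y": -9.8, "z": 0.0, "ax": 0.0, "ay": 0.0, "az": 0.0}
    - {"x": 10.5, "y": -14.7, "z": 0.0, "ax": 0.0, "ay": 0.0, "az": 0.0}
    - {"x": 14.0, "y": -19.6, "z": -0.5, "ax": 0.0, "ay": 0.0, "az": 0.0}
    - {"x": 15.5, "y": -21.9, "z": -1.0, "ax": 0.0, "ay": 0.0, "az": 0.0}

```text
time: 1.4
eef_pos: [0.5281, 0.1436, 0.2002]
orientation: [0.0, 0.116, 0.993, -0.0]
ft_force: [-0.8, 1.0, -0.1]
opening: 0.0397
```

```bash
cat > look.py <<'E'
import sys
from bx import *
t=sys.argv[1]
s=sensors.get_state(); print(s['time'],ib(s['eef_pos']),s['orientation'],s['opening'],s['ft_force'])
z=s['eef_pos'];x,y=s['orientation'][1:3];print("tool y dir deg",np.degrees(np.arctan2(y*y-x*x,2*x*y)))
for n,c in(("scene",(230,120,370,270)),("side",(180,110,320,260)),("wrist",(0,0,512,384))):
    o=snap(n,n+t); k=4 if n!="wrist" else 1.4; crop(o,*c,k,f"pics/{n}{t}.png")
a=cv2.imread(f"pics/scene{t}.png");b=cv2.imread(f"pics/side{t}.png")
cv2.imwrite(f"pics/both{t}.png",cv2.resize(np.hstack([a,b]),(800,428)))
E
python3 look.py 1
```

```text
1.4 [-118.88338344   23.37371743  200.24577569] [ 2.24264285e-04  1.16488903e-01  9.93191895e-01 -3.81018990e-04] 0.03965811699837545 [-0.8452706   0.97156448 -0.08785853]
tool y dir deg 76.62097834478192
```

View pics/both1.png

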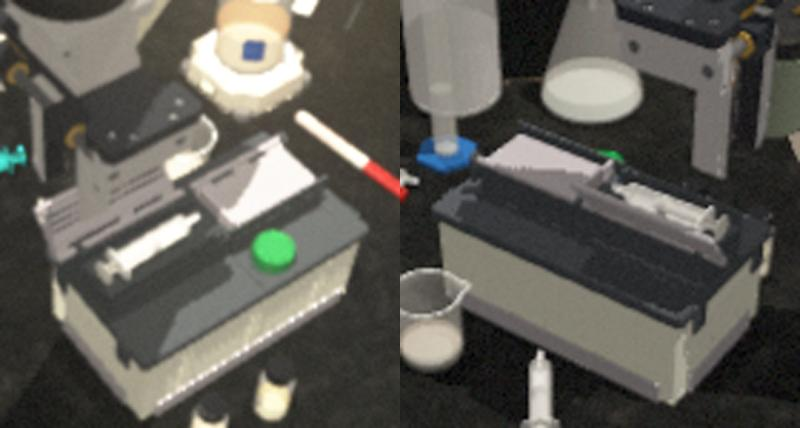

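View pics/wrist1.png

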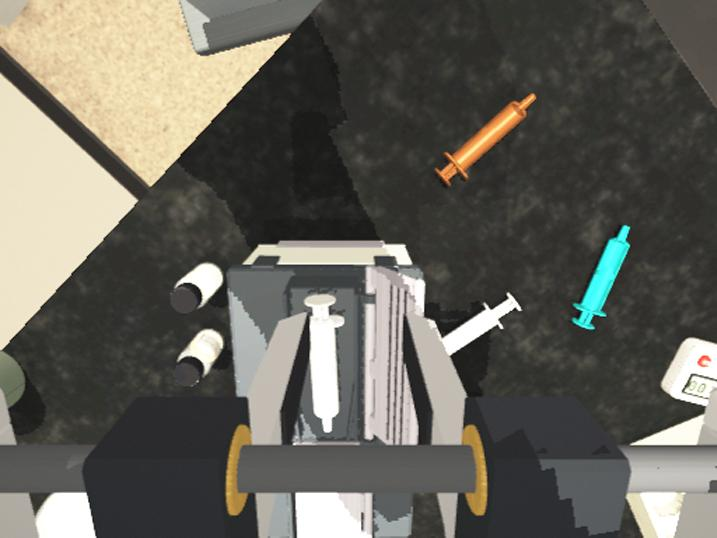

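```bash
cat > wov.py <<'E'
import sys
from bx import *
from ov import L
t=sys.argv[1]; o=dict(np.load(f"wrist{t}.npz"));k=1.5
im=cv2.resize(o["p"][:,:,::-1],None,fx=k,fy=k)
for l in L:
    q=(proj(o,w(l))+.5)*k; cv2.line(im,*[tuple(map(int,x)) for x in q],(0,0,255),1)
P=ib(cloud(o)); br=o["p"].min(-1)>190
m=br&(abs(P[...,1])<16)&(P[...,2]>117)&(P[...,2]<140)&(P[...,0]<-5)&(P[...,0]>-120)
for x in range(-112,-5,8):
    q=P[m&(P[...,0]>=x)&(P[...,0]<x+8)]
    if len(q): print(x,len(q),q.min(0).round(1),q.max(0).round(1))
cv2.imwrite(f"pics/wov{t}.png",im[:,:])
E
python3 wov.py 1 | tail -16
```

```text
side 292 [-106.78156486  -12.36099185  118.10642384] [ -7.96920857  12.97632694 134.56916653] [-66.61464532   5.09367535 127.98499903]
flap [  8.12258432 -26.24205006 112.13759376] [ 84.64958514  34.01725466 123.9846916 ] [4.71630849e+01 9.86076152e-02 1.19257765e+02]
bar [-127.43932874   50.94955581  147.99975933] [-17.10848736  59.43199138 160.96915931]
-112 146 [-106.1   -7.5  117.1] [-104.1    9.6  133.8]
-104 63 [-103.9   -5.4  123. ] [-96.    5.8 132.2]
-96 225 [-96.   -5.1 117.3] [-88.   15.1 132.2]
-88 148 [-87.9  -4.7 124.9] [-80.    9.1 132.3]
-80 147 [-79.9  -5.  124.6] [-72.1   9.8 132.8]
-72 148 [-72.   -5.4 125.1] [-64.    9.7 132.5]
-64 149 [-64.   -5.6 124.2] [-56.   10.4 132.4]
-56 146 [-56.   -5.  124.7] [-48.   10.3 132.2]
-48 133 [-47.9  -5.2 123.3] [-40.   10.2 132.2]
-40 138 [-40.   -4.7 123.6] [-32.   11.  132.6]
-32 72 [-32.   -3.6 125.2] [-24.1  10.8 132.5]
-24 42 [-24.    1.3 124.3] [-16.2   6.1 127.3]
-16 11 [-15.8   1.3 124.1] [-13.5   5.9 126.1]
```

View pics/wov1.png

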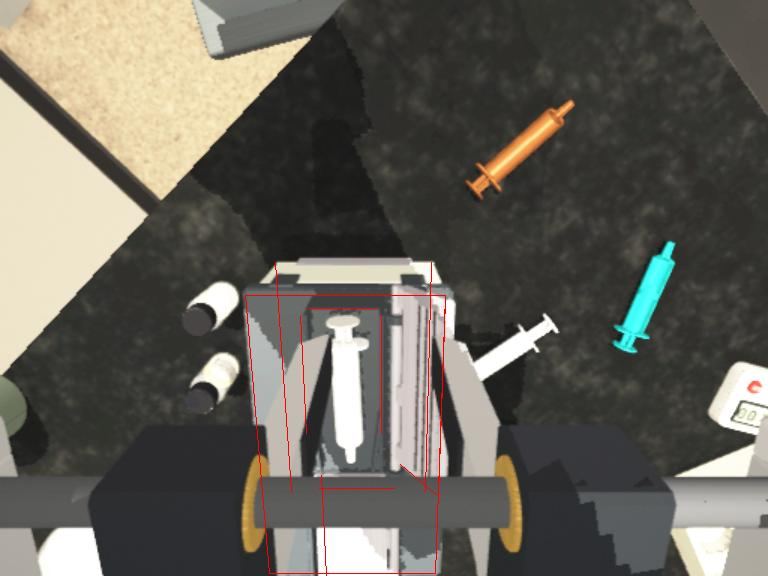

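Call:
step_arm:
  targets:
    - {"x": 0.0, "y": 0.15, "z": 0.0, "ax": 0.0, "ay": 0.0, "az": 0.0}
    - {"x": 0.0, "y": 0.15, "z": -1.0, "ax": 0.0, "ay": 0.0, "az": 0.0}
    - {"x": 0.0, "y": 0.15, "z": -2.5, "ax": 0.0, "ay": 0.0, "az": 0.0}
    - {"x": 0.0, "y": 0.15, "z": -2.5, "ax": 0.0, "ay": 0.0, "az": 0.0}
    - {"x": 0.0, "y": 0.15, "z": -2.5, "ax": 0.0, "ay": 0.0, "az": 0.0}

```text
time: 2.17
eef_pos: [0.5267, 0.1484, 0.1754]
orientation: [-0.0, 0.115, 0.993, -0.0]
ft_force: [-1.3, -0.7, 0.1]
opening: 0.0401
```

```bash
python3 look.py 2; python3 wov.py 2 | tail -14
```

```text
2.175 [-121.35544679   27.73179844  175.38646272] [-6.44572831e-05  1.14754808e-01  9.93393838e-01 -1.10196134e-04] 0.04012713144742427 [-1.26379566 -0.74717953  0.06809592]
tool y dir deg 76.82103395703676
side 292 [-106.78156486  -12.36099185  118.10642384] [ -7.96920857  12.97632694 134.56916653] [-66.61464532   5.09367535 127.98499903]
flap [  8.12258432 -26.24205006 112.13759376] [ 84.64958514  34.01725466 123.9846916 ] [4.71630849e+01 9.86076152e-02 1.19257765e+02]
bar [-127.43932874   50.94955581  147.99975933] [-17.10848736  59.43199138 160.96915931]
-112 83 [-106.4   -5.7  117. ] [-104.4    9.9  133.1]
-104 28 [-104.     2.5  122.8] [-96.5   5.7 130.6]
-96 176 [-95.8   2.3 117. ] [-88.1  15.1 132. ]
-88 99 [-87.7   1.1 125. ] [-80.1   9.5 131.9]
-80 122 [-80.   -0.7 124.9] [-72.   10.  132.4]
-72 144 [-72.   -2.5 125.1] [-64.1  10.  132.2]
-64 149 [-63.9  -3.9 123.8] [-56.   10.5 132.7]
-56 167 [-56.   -5.1 124.8] [-48.   10.5 132.7]
-48 166 [-48.   -4.6 125.3] [-40.   11.1 132.5]
-40 156 [-39.9  -5.  123.7] [-32.1  11.  132.5]
-32 77 [-32.   -4.2 125.3] [-27.6  11.  132.3]
```

View pics/both2.png

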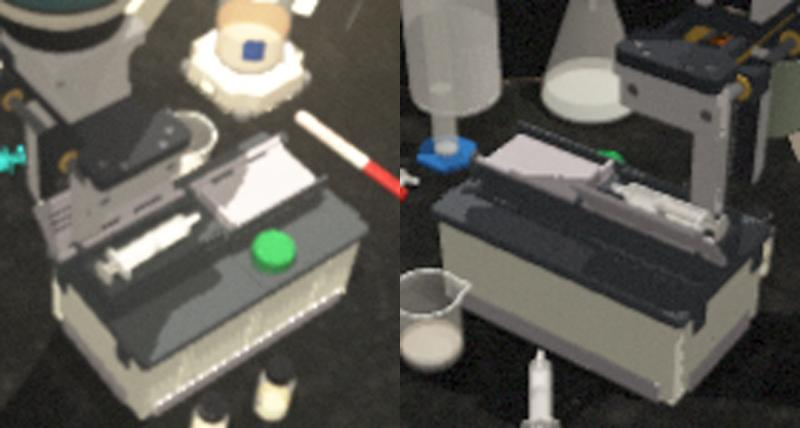

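View pics/wov2.png

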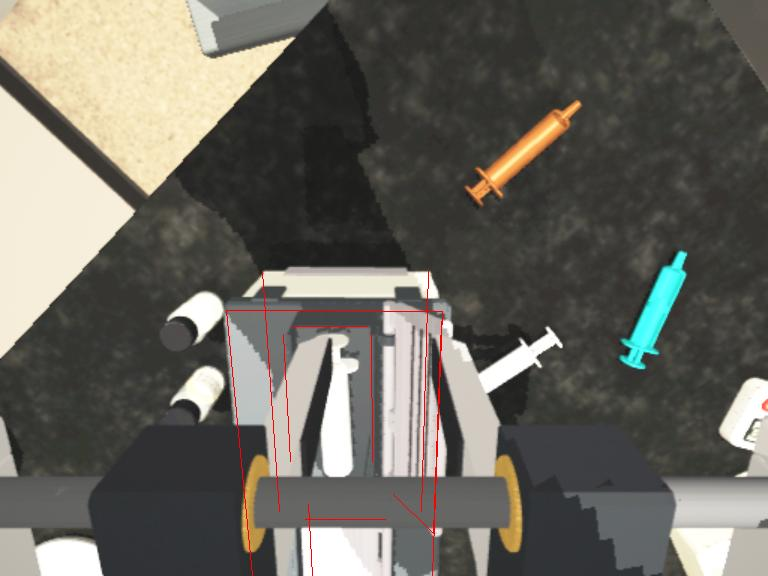

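```bash
python3 - <<'E'
from bx import *
o=dict(np.load("wrist2.npz"));b=np.array([-121.36,27.73,175.39])
for y in(-32.5,-20,20,32.5):
  for x in(-8,8): print(y,x,proj(o,w(b+[x,y,0]))*1.5)
im=cv2.resize(o["p"][190:300,120:340,::-1],None,fx=3.6,fy=3.6,interpolation=cv2.INTER_CUBIC)
for y in(-32.5,-20,20,32.5):
  for x in(-8,8):
    q=(proj(o,w(b+[x,y,0]))[0]-[120,190]+.5)*3.6; cv2.circle(im,tuple(map(int,q)),4,(0,0,255),1)
cv2.imwrite("pics/tips.png",im)
E
```

```text
-32.5 -8 [[300.21220664 334.77272486]]
-32.5 8 [[302.0237855  371.17083057]]
-20 -8 [[331.46659227 334.80036806]]
-20 8 [[332.56513938 371.19715593]]
20 -8 [[431.47251051 334.88881914]]
20 8 [[430.28972207 371.28139038]]
32.5 -8 [[462.72182403 334.91645786]]
32.5 8 [[460.82623261 371.30771156]]
```

View pics/tips.png

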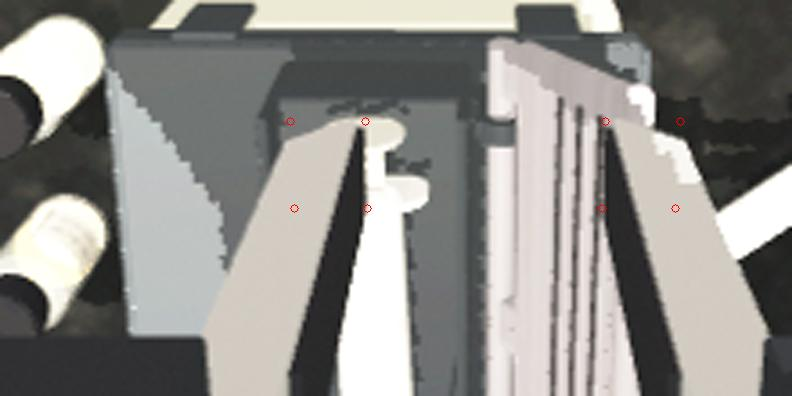

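Call:
step_arm:
  targets:
    - {"x": 0.0, "y": 0.1, "z": -1.2, "ax": 0.0, "ay": 0.0, "az": 0.0}
    - {"x": 0.0, "y": 0.1, "z": -2.4, "ax": 0.0, "ay": 0.0, "az": 0.0}
    - {"x": 0.0, "y": 0.1, "z": -3.6, "ax": 0.0, "ay": 0.0, "az": 0.0}
    - {"x": 0.0, "y": 0.1, "z": -4.7, "ax": 0.0, "ay": 0.0, "az": 0.0}
    - {"x": 0.0, "y": 0.1, "z": -5.5, "ax": 0.0, "ay": 0.0, "az": 0.0}

```text
time: 2.95
eef_pos: [0.5267, 0.1495, 0.1197]
orientation: [-0.0, 0.115, 0.993, 0.0]
ft_force: [-1.2, -0.0, 3.7]
opening: 0.0401
```

```bash
python3 look.py 3
```

```text
2.95 [-121.5736068    28.85037515  119.73591455] [-1.35739159e-05  1.14703709e-01  9.93399748e-01  2.28644582e-05] 0.040109315962348104 [-1.22369645 -0.03948377  3.70103777]
tool y dir deg 76.82692849025827
```

View pics/both3.png

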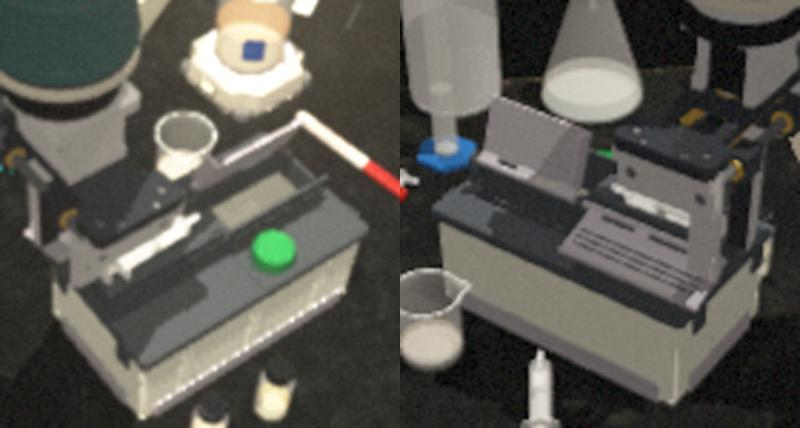

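View pics/wrist3.png

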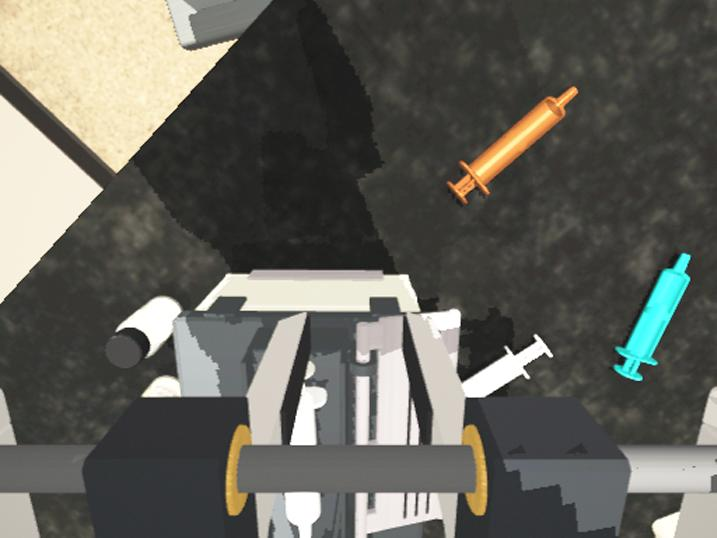

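Call:
step_arm:
  targets:
    - {"x": 0.68, "y": -0.16, "z": -0.05, "ax": 0.0, "ay": 0.0, "az": 0.0}
    - {"x": 1.36, "y": -0.32, "z": -0.05, "ax": 0.0, "ay": 0.0, "az": 0.0}
    - {"x": 2.04, "y": -0.48, "z": -0.05, "ax": 0.0, "ay": 0.0, "az": 0.0}
    - {"x": 2.72, "y": -0.64, "z": -0.05, "ax": 0.0, "ay": 0.0, "az": 0.0}
    - {"x": 3.4, "y": -0.8, "z": -0.05, "ax": 0.0, "ay": 0.0, "az": 0.0}

```text
time: 3.72
eef_pos: [0.5612, 0.1412, 0.1199]
orientation: [0.0, 0.115, 0.993, -0.0]
ft_force: [-2.2, 1.4, 3.5]
opening: 0.0398
```

```bash
python3 look.py 4
```

```text
3.725 [-86.09820678  28.5662467  119.92256534] [ 3.72153662e-06  1.14837196e-01  9.93384324e-01 -6.34100667e-05] 0.03982476607650552 [-2.21402358  1.44901961  3.47476523]
tool y dir deg 76.81153022658646
```

View pics/both4.png

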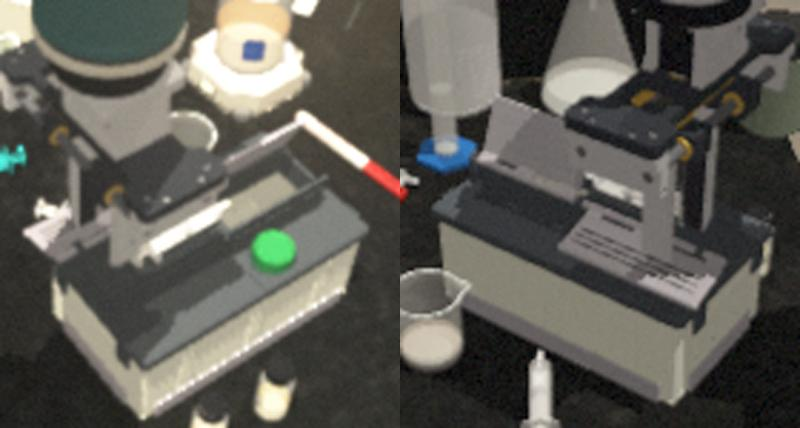

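View pics/wrist4.png

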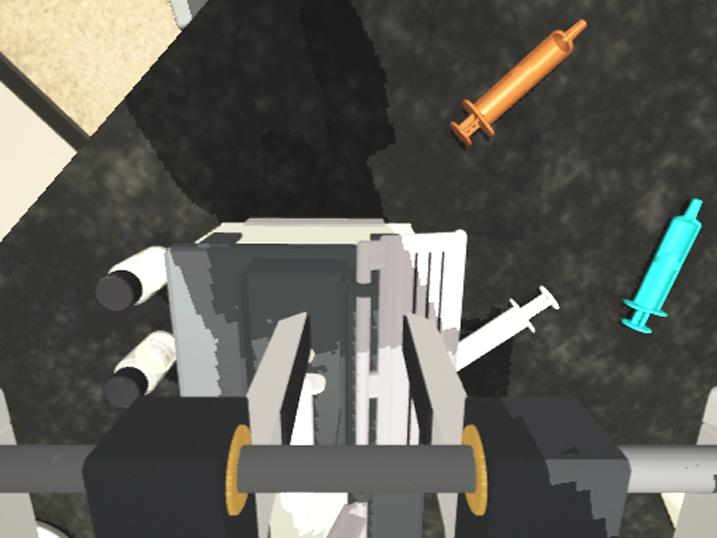

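Call:
step_arm:
  targets:
    - {"x": 0.68, "y": -0.16, "z": -0.05, "ax": 0.0, "ay": 0.0, "az": 0.0}
    - {"x": 1.36, "y": -0.32, "z": -0.05, "ax": 0.0, "ay": 0.0, "az": 0.0}
    - {"x": 2.04, "y": -0.48, "z": -0.05, "ax": 0.0, "ay": 0.0, "az": 0.0}
    - {"x": 2.72, "y": -0.64, "z": -0.05, "ax": 0.0, "ay": 0.0, "az": 0.0}
    - {"x": 3.4, "y": -0.8, "z": -0.05, "ax": 0.0, "ay": 0.0, "az": 0.0}

```text
time: 4.5
eef_pos: [0.5952, 0.1332, 0.1194]
orientation: [-0.0, 0.115, 0.993, -0.0]
ft_force: [-2.4, 1.6, 3.6]
opening: 0.0398
```

```bash
python3 look.py 5
```

```text
4.5 [-51.21383892  28.53434486 119.38097893] [-3.15454926e-05  1.14844514e-01  9.93383477e-01 -6.26556576e-05] 0.039841667445377205 [-2.44458894  1.63793069  3.61113314]
tool y dir deg 76.81068612770879
```

View pics/both5.png

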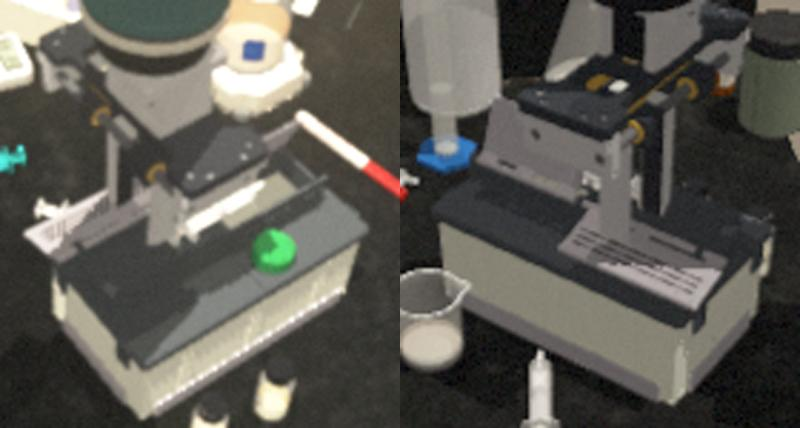

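View pics/wrist5.png

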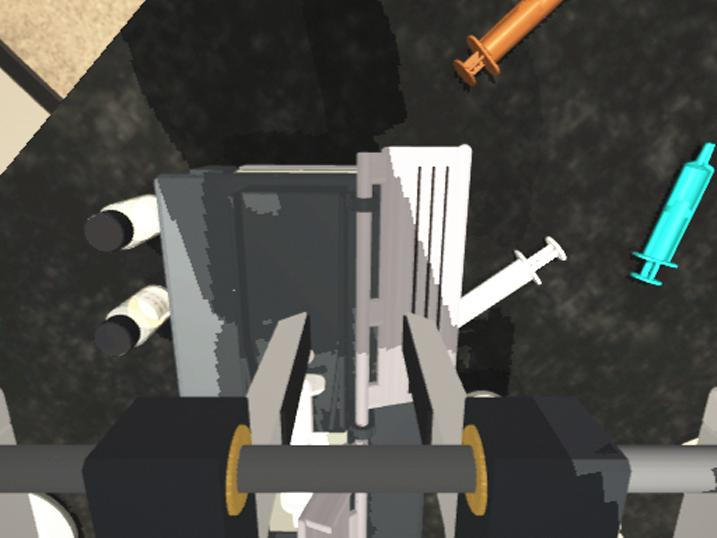

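Call:
step_arm:
  targets:
    - {"x": 0.49, "y": -0.11, "z": 0.0, "ax": 0.0, "ay": 0.0, "az": 0.0}
    - {"x": 0.97, "y": -0.23, "z": 0.0, "ax": 0.0, "ay": 0.0, "az": 0.0}
    - {"x": 1.46, "y": -0.34, "z": 0.0, "ax": 0.0, "ay": 0.0, "az": 0.0}
    - {"x": 1.95, "y": -0.46, "z": 0.0, "ax": 0.0, "ay": 0.0, "az": 0.0}
    - {"x": 2.2, "y": -0.52, "z": 0.0, "ax": 0.0, "ay": 0.0, "az": 0.0}

```text
time: 5.28
eef_pos: [0.617, 0.128, 0.1193]
orientation: [-0.0, 0.115, 0.993, -0.0]
ft_force: [-2.7, 1.0, 3.5]
opening: 0.0396
```

```bash
python3 look.py 6
```

```text
5.275 [-28.78277401  28.49617584 119.33574799] [-2.11463826e-05  1.14840644e-01  9.93383922e-01 -9.87549372e-05] 0.039619074457910464 [-2.71267081  1.03203007  3.45765727]
tool y dir deg 76.81113247456055
```

View pics/both6.png

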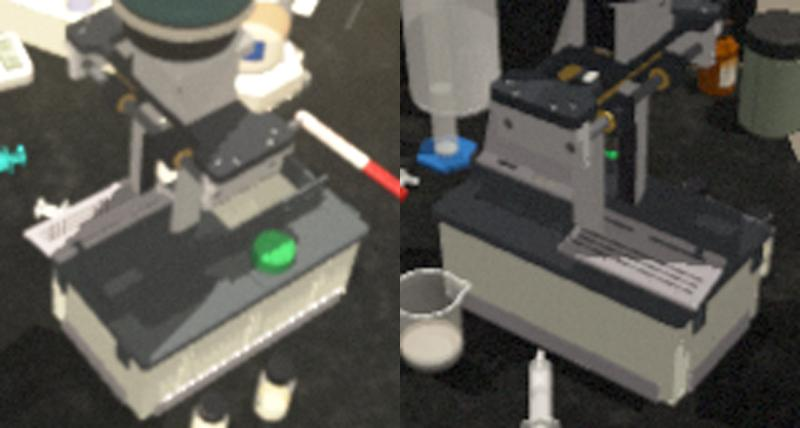

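View pics/wrist6.png

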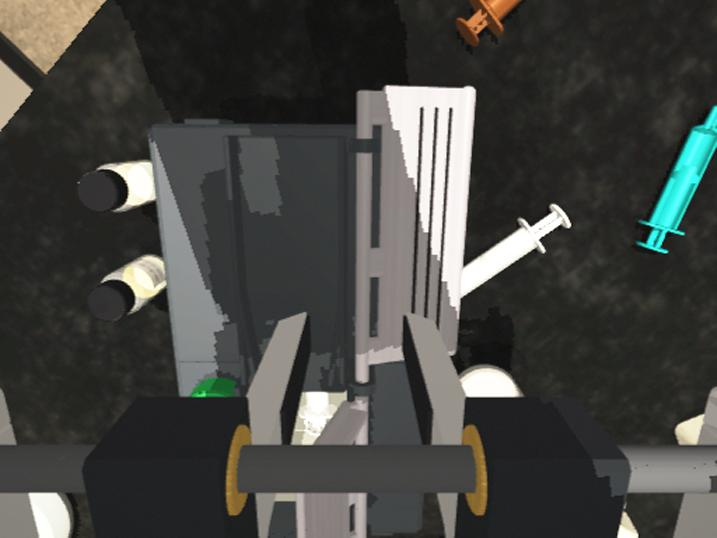

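```bash
python3 - <<'E'
from bx import *
for n in("wrist6","scene6"):
    o=dict(np.load(n+".npz"));P=ib(cloud(o))
    m=(abs(P[...,1]-2)<20)&(P[...,0]>5)&(P[...,0]<95)&(P[...,2]<135)&(o["p"].min(-1)>100)
    q=P[m];print(n,len(q),np.percentile(q,[0,10,50,90,100],axis=0).round(0))
crop(dict(np.load("wrist6.npz")),190,260,290,384,5,"pics/w6.png")
E
```

```text
wrist6 616 [[ 48. -15.   0.]
 [ 68. -10.   2.]
 [ 80.   2.  16.]
 [ 88.  15.  19.]
 [ 95.  22. 135.]]
scene6 13 [[  5. -17.  88.]
 [  6. -12.  90.]
 [ 94.  -7. 106.]
 [ 95.  18. 114.]
 [ 95.  22. 115.]]
```

View pics/w6.png

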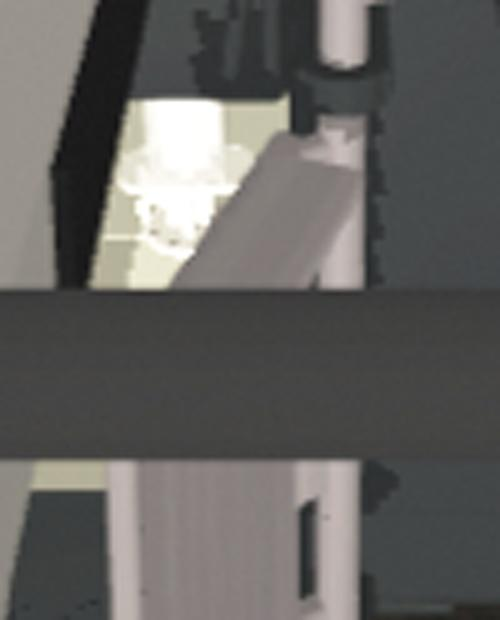

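The syringe lies on the box floor: its points are at z≈16–19 mm, and in the wrist view its flange shows at (318,415). Next I rise straight up and let the flap close.

Call:
step_arm:
  targets:
    - {"x": 0.0, "y": 0.0, "z": 1.0, "ax": 0.0, "ay": 0.0, "az": 0.0}
    - {"x": 0.0, "y": 0.0, "z": 2.0, "ax": 0.0, "ay": 0.0, "az": 0.0}
    - {"x": 0.0, "y": 0.0, "z": 3.0, "ax": 0.0, "ay": 0.0, "az": 0.0}
    - {"x": 0.0, "y": 0.0, "z": 4.0, "ax": 0.0, "ay": 0.0, "az": 0.0}
    - {"x": 0.0, "y": 0.0, "z": 5.5, "ax": 0.0, "ay": 0.0, "az": 0.0}

```text
time: 6.05
eef_pos: [0.6165, 0.1283, 0.1751]
orientation: [-0.0, 0.115, 0.993, -0.0]
ft_force: [0.5, -0.3, -0.0]
opening: 0.0401
```

Call:
step_arm:
  targets:
    - {"x": 0.0, "y": 0.0, "z": 2.5, "ax": 0.0, "ay": 0.0, "az": 0.0}
    - {"x": -2.0, "y": 0.5, "z": 6.0, "ax": 0.0, "ay": 0.0, "az": 0.0}
    - {"x": -5.0, "y": 3.0, "z": 8.0, "ax": 0.0, "ay": 0.0, "az": 0.0}
    - {"x": -9.0, "y": 6.0, "z": 9.0, "ax": 0.0, "ay": 0.0, "az": 0.0}
    - {"x": -12.0, "y": 9.0, "z": 9.0, "ax": 0.0, "ay": 0.0, "az": 0.0}

```text
time: 6.68
eef_pos: [0.4956, 0.2191, 0.2661]
orientation: [0.001, 0.115, 0.993, 0.001]
ft_force: [0.7, 1.4, 0.3]
opening: 0.04
```

```bash
python3 look.py 7; python3 - <<'E'
from h import *
o=dict(np.load("scene7.npz"));crop(o,200,120,400,290,4,"pics/s7.png")
E
```

```text
6.675 [-167.78139488   89.48440755  266.13769426] [7.86462210e-04 1.14741495e-01 9.93394877e-01 6.23853891e-04] 0.039955635479582884 [0.70241688 1.41208654 0.26731708]
tool y dir deg 76.82256308173908
```

View pics/both7.png

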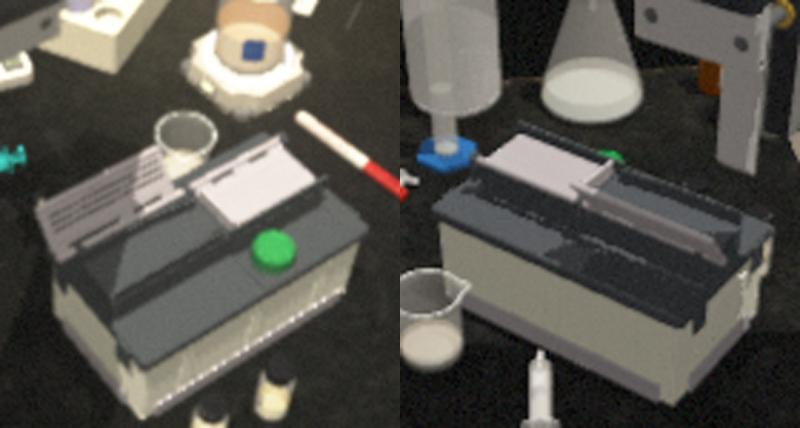

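View pics/wrist7.png

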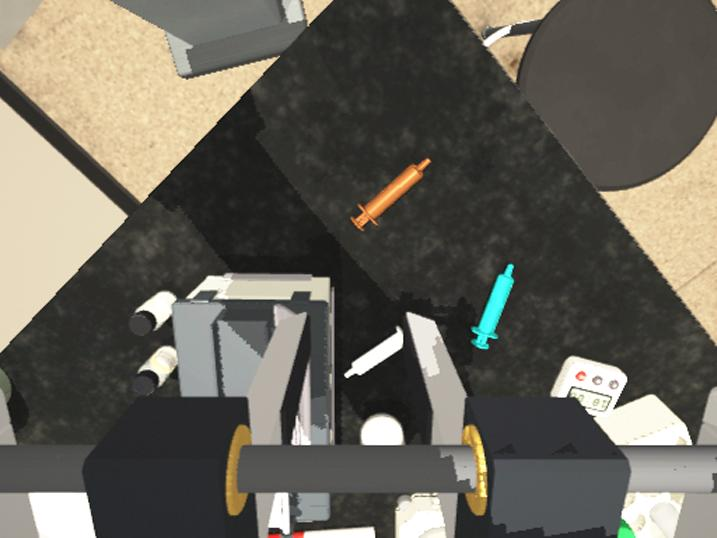

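The chute is empty, the flap is shut, the bystanders haven't moved, and the arm is clear. I'm handing in.

```bash
python3 -c "
from bench import env
print(env.sign_off())"
```

```text
the job is handed in; nothing more can be done
None
```

The used syringe is in the sharps box and the flap is shut over it. I handed the job in after about 7 s of the 35 s allowed; signing off gives no verdict.

- **What I did:** I set the fingers 40 mm apart and lowered them to about 5 mm above the chute floor. One fingertip held the bar down and the flap open, with about 3.6 N on the wrist. The other fingertip pushed the syringe along the chute in three short moves until it dropped. I then rose straight up and backed away.
- **Last checks:** Before I let the flap close, the wrist camera showed the syringe on the box floor, its points at about 16–19 mm height. Afterwards the pictures showed the flap shut, the chute empty and the fingers touching nothing. The vials, cap, beaker and spare syringe looked unmoved.
- **What disagreed or was not measured:** The wrist view put the box 2–3 mm further left than the two fixed cameras did, so I aimed in between. I judged the flap angle and the bystanders by eye from the pictures.

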